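# Walk the burger-forming block round to the back-stop rail

### The arm

A 7-joint arm with a two-finger parallel gripper is mounted at the origin on the work surface. World frame = base frame: x ahead of the robot, y to its left, z up, the work surface at z = 0. Lengths are in m, angles in rad, forces in N, time in s.
With the tool pointing down it reaches from about 0.425 to 0.95 m from the base axis. Payload 4.7 kg.
Tool frame: the origin (TCP) lies on the centre line of the jaws, within the pads' length; the fingertips stand r.tips_ahead ahead of it and the grasp point (between the pads) lies 6 mm ahead of it (r.tips_ahead is the distance from the TCP to the fingertips, in m); z points along the fingers, y is the line along which they close (so a half turn about z gives the same grasp; the last joint's range is limited). The gripper opens to 85 mm and grips with 20 to 120 N. Pads are 22 mm wide; open, the fingers measure 114 mm over their backs; the gripper's body (76 mm by 85 mm) begins 54 mm behind the grasp point. The pads swing forward as they close: fully open they stand 13 mm farther back than shut.
Start: joints at [-1.296, 0.469, -0.049, 1.532, 0.024, 1.141, -0.082], TCP at [0.202, 0.644, 0.256] pointing down, gripper open.
Joint ranges: [-2.59, 2.59], [-0.33, 1.99], [-1.39, 1.29], [0.1, 2.45], [-1.04, 4.18], [0.21, 1.99], [-2.66, 2.66]. Speed limits (rad/s): [2.57, 2.57, 3.14, 3.14, 3.14, 3.14, 3.14].

### API

Orientations are given as a unit quaternion [w, x, y, z].
In Python, from workcell import r gives the robot as it stands.
- The arm moves only by the tool apply_moves, never from a script. Its argument "rows" is one flat list of numbers, 7 for each row, row after row: the turn, a rotation vector about the tool's x, y, z in degrees, then the shift along the tool's x, y, z in m, then the closure, from 0 (fully open) to 1 (shut). In form: [rx, ry, rz, x, y, z, hand, rx, ry, rz, x, y, z, hand, ...]. A call has exactly 8 rows; each row shifts and turns the commanded pose from where the row before left it, along the tool's axes as they then stand; what a row does not reach is not made up. A row lasts 1/12 s, in which the tool goes at most 41.7 mm and 7.16 degrees, less where a joint would pass 70% of its speed; a pose out of reach is approached as far as the arm can. A call is refused whole if a number of a shift passes 0.0417 or a number of a turn 7.16, either way. A call with a gripper value outside its range is refused whole. The fingers move at their own pace and stop on an object; "force" is the grip in N (left out, the last holds). Time passes only in rows, so rows that do not move let the fingers close, or fill a call up. It gives the time, the measured TCP pose, the force, the opening and the grip force at its end, in the units of the state.
- r.get_state(): the state, without advancing time (a new reading comes with each control period).
- r.camera(name): name is "scene" or "top"; returns a dict with "pixels" (400x640x3 uint8, red, green, blue), "vertical_fov" (degrees; the focal length in pixels is half the picture's height over the tangent of half this angle, whatever the lens; pixels are square), "cx", "cy" (the principal point, pixels), "T" (4x4, takes a point from camera to world coordinates). Camera axes: x right, y down, z forward; pixel columns grow to the right and rows downward; lengths in m; the calibration is good to about 2 mm. A picture is of the moment at which its call begins. There is no depth.
- r.finish_job(): hands the job in; it is judged then, once.
The state is a dict: "time": time; "q": joint angles; "joint_velocities": joint speeds; "joint_efforts": joint torques, N m; "eef_pos": TCP position; "tcp_rot": TCP orientation; "ft_force": force on the tool from outside, world axes, zero at the start; "wrist_torque": the same for the moment, N m; "grip_width": opening from 0.0 (shut) to 1.0 (fully open); "grasp_force": force on a finger pad.
Only numpy, scipy, OpenCV 4.12 (cv2) and the standard library are available. Lean on these libraries where they do the work, as an engineer would, in place of code of your own. Each camera call takes 0.05 s, during which the arm holds its last target. There are 200 camera calls.

### The job

Walk the heavy cast forming block round on the bench by pushing at its corners, without picking it up, until one of its long sides squarely faces the back-stop rail while the block still stands clear of the rail. Then push it up to the rail so that this long side sits flush against it with neither end sticking out past the rail, and leave it there. Do not let a corner run into the rail while the block is still askew, and leave the jar, the black pusher and the bowl where they stand.

Things in the scene. Friction and masses are not known exactly. Their poses are not given: they have to be found in the camera images.
- block: Cast aluminium forming block, 140 mm long (its x) by 90 mm wide (its y) by 50 mm high, 1.5 kg, loose; two round 56 mm recesses, 12 mm deep, in its top. Either long side (+-45 mm along y) may face the rail. Origin: centre of its underside. It slides at 6 to 13 N; a push across a long side 55 mm from its middle turns it about 1 rad per 100 mm and shifts its centre about 45 mm.
- rail: Back-stop rail screwed to the bench: an upright dark steel strip 220 mm long (its y axis), 6 mm thick and 40 mm high, with a 5 mm thick foot and gussets behind it. Origin: middle of its front face (the face towards the robot) at bench height. Its x axis points away from the robot, square to the front face, z up. The block flush and centred has its origin 45 mm in front of it (x = -45 mm in the rail's frame). Fixed, but placed and turned differently each time.
- jar: Bystander: amber glass jar, 56 mm across, 85 mm high, standing off the rail's left end (+y). Origin: centre of its underside.
- pusher: Bystander: black plastic mincer pusher standing upright, 48 mm across, 118 mm high, off the rail's right end (-y). Origin: centre of its underside.
- bowl: Bystander: small white china bowl, 90 mm across, 45 mm high, standing behind the rail. Origin: centre of its underside.
Mind the look-alikes: they are no part of the job. Of the things like the block, leave any that is green; of the rest the larger one is meant.

How it is judged:
By the outcome, as a careful person would: the job done as asked, in the order asked, and still so for the second after the job is handed in, with the robot touching nothing.
It also fails if it takes over 72 s, if anything falls off the work surface, if the arm or the gripper's body presses on something with over 40 N, if the wrist force passes 120 N, or if a joint passes its speed limit or range.

## Working session

There is one attempt and no reset: what is moved stays moved. The work goes in short steps, Python scripts to look and compute and a tool call to move; the robot and the scene stay as the last step left them, time stands still between calls to the robot, and variables do not carry over. Pictures are saved under pics/ and viewed, at most 10 in all, crops included, and the job is handed in when it is done.

Besides the shell and the picture viewer there is one more tool, called after ">>>" by a JSON object that holds its "method" and its "body", one argument or row to a line. apply_moves: Moves the arm, as the interface text tells. Its arguments: {"type":"object","properties":{"rows":{"type":"array"},"force":{"type":"number"}},"required":["rows"]}

```bash
mkdir -p pics; ls; cat > h.py <<'E'
import numpy as np, cv2
from workcell import r
def cam(n,save=None):
    c=r.camera(n); c['pixels']=np.array(c['pixels']); 
    c['f']=200/np.tan(np.radians(c['vertical_fov'])/2); c['T']=np.array(c['T'])
    if save: cv2.imwrite('pics/'+save,c['pixels'][:,:,::-1])
    return c
def ray(c,u,v,z=0.):
    d=c['T'][:3,:3]@np.array([(u-c['cx'])/c['f'],(v-c['cy'])/c['f'],1]); o=c['T'][:3,3]
    return o+d*(z-o[2])/d[2]
def proj(c,p):
    q=c['T'][:3,:3].T@(np.array(p)-c['T'][:3,3]); return q[:2]/q[2]*c['f']+[c['cx'],c['cy']]
E
python3 - <<'E'
from h import *
s=r.get_state(); print(s['time'],s['eef_pos'],s['tcp_rot'],s['grip_width'],r.tips_ahead)
for n in('scene','top'):
    c=cam(n,n+'0.png'); print(n,c['f'],c['cx'],c['cy'],c['T'].round(3).tolist())
E
```

```text
pics
0.0 [0.20171857 0.64359105 0.25524477] [-1.09722536e-04  1.51268889e-01  9.88492159e-01 -9.80872487e-04] 0.997132018822307 0.025
scene 465.16166737615947 335.645227845666 197.0006210934915 [[-0.775, 0.513, -0.37, 0.989], [0.632, 0.63, -0.45, 0.53], [0.003, -0.583, -0.813, 0.948], [0.0, 0.0, 0.0, 1.0]]
top 439.2818213373505 327.66437938188636 197.96130762858792 [[0.014, -0.989, 0.145, 0.435], [-1.0, -0.016, -0.012, 0.031], [0.014, -0.144, -0.989, 1.006], [0.0, 0.0, 0.0, 1.0]]
```

View pics/scene0.png

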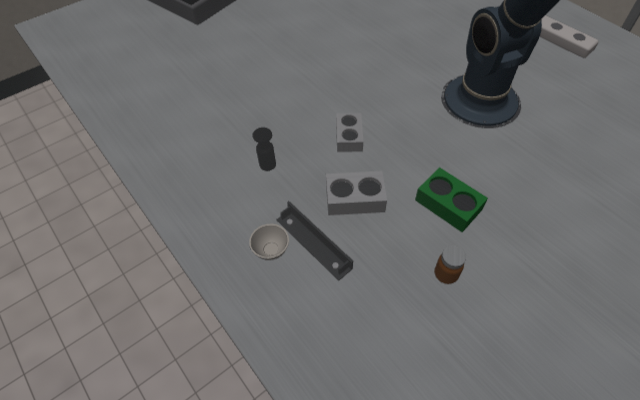

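View pics/top0.png

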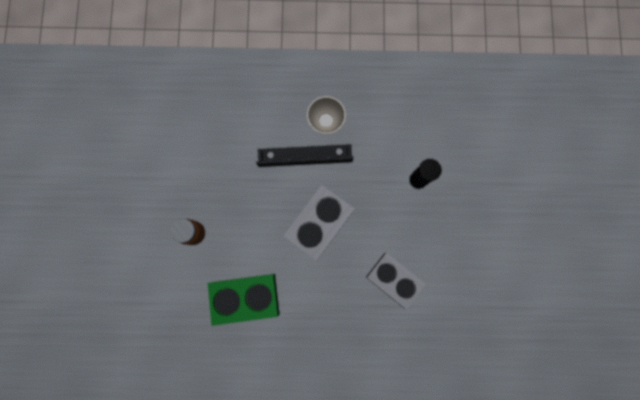

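Top view: the rail runs (257,163)-(353,160), the bowl is at (326,115), the pusher's base is near (418,180) and the jar's near (195,232). Block-like things in the top view are green (243,300), large grey (319,222) and small grey (396,281). The scene view also has a pale thing at (568,38), and I'll measure its size too. The large grey one fits: it isn't green and it's larger than the small grey one. I'll confirm this in a crop.

```bash
cat >> h.py <<'E'
def block(c,z=.05,near=(0.415,0.05)):
    im=c['pixels'].astype(np.uint8); hsv=cv2.cvtColor(im,cv2.COLOR_RGB2HSV)
    return hsv
E
python3 - <<'E'
from h import *
c=cam('top'); s=cam('scene')
im=c['pixels']; hsv=cv2.cvtColor(im,cv2.COLOR_RGB2HSV)
for p in [(319,222),(300,235),(335,195),(332,225),(270,240),(380,220),(396,265),(300,156),(257,160)]: print(p,hsv[p[1],p[0]],im[p[1],p[0]])
a=cv2.resize(im[130:330,180:450],(800,592),interpolation=cv2.INTER_CUBIC)
b=cv2.resize(s['pixels'][0:60,520:640],(320,160),interpolation=cv2.INTER_CUBIC)
a[432:592,480:800]=b
cv2.imwrite('pics/crop1.png',a[:,:,::-1])
for u,v in [(540,25),(590,52),(597,42),(327,190),(385,188)]: print('scene',ray(s,u,v,.05))
for u,v in [(257,163),(353,160)]: print('rail',ray(c,u,v,.0),ray(c,u,v,.04))
E
```

```text
(319, 222) [113  16 128] [120 122 128]
(300, 235) [105  27  38] [34 36 38]
(335, 195) [117  20 127] [117 118 127]
(332, 225) [120  12 131] [125 125 131]
(270, 240) [105  25 122] [110 116 122]
(380, 220) [108  21 121] [111 115 121]
(396, 265) [113  16 128] [120 122 128]
(300, 156) [98 29 35] [31 34 35]
(257, 160) [110  17  88] [82 84 88]
scene [-0.36768887 -0.08134899  0.05      ]
scene [-0.37176028  0.10039193  0.05      ]
scene [-0.43248912  0.0857735   0.05      ]
scene [0.58262595 0.00296597 0.05      ]
scene [0.47042067 0.08647451 0.05      ]
rail [0.66243822 0.18521043 0.        ] [0.65341464 0.17908921 0.04      ]
rail [ 0.67349647 -0.03929208  0.        ] [ 0.66403334 -0.03648974  0.04      ]
```

View pics/crop1.png

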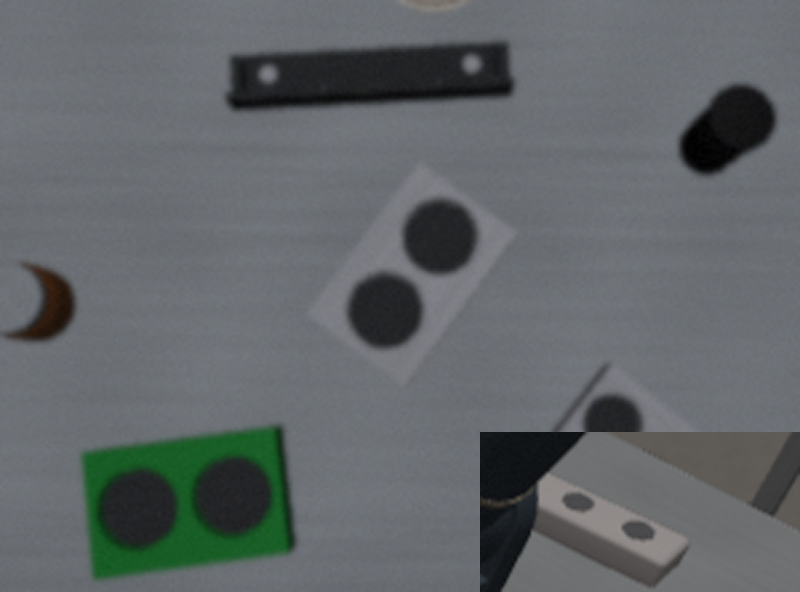

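Large grey block confirmed at (319,222): it's about 140 x 90 mm. The pale item behind the robot is a long white thing, not cast aluminium, and out of reach. Next I measure the poses.

```bash
cat > h2.py <<'E'
from h import *
def rail(c):
    g=cv2.cvtColor(c['pixels'],cv2.COLOR_RGB2GRAY).astype(float)
    P=[]
    for u in range(264,348,2):
        col=g[140:175,u]; 
        i=max(k for k in range(34) if col[k]<75 and col[k+1]>=75)
        P.append(ray(c,u,140+i+(75-col[i])/(col[i+1]-col[i]),0)[:2])
    P=np.array(P); k=np.polyfit(P[:,1],P[:,0],1)
    res=P[:,0]-np.polyval(k,P[:,1])
    k=np.polyfit(P[abs(res)<.003,1],P[abs(res)<.003,0],1)
    return k,res.std()
def holes(c,near,z=.05,R=90):
    g=cv2.cvtColor(c['pixels'],cv2.COLOR_RGB2GRAY)
    u,v=proj(c,[*near,z]); m=(g<75).astype(np.uint8)
    cs,_=cv2.findContours(m,cv2.RETR_EXTERNAL,cv2.CHAIN_APPROX_NONE); out=[]
    for k in cs:
        a=cv2.contourArea(k)
        if a<250 or a>1100 or len(k)<5: continue
        (x,y),(p,q),_=cv2.fitEllipse(k)
        if np.hypot(x-u,y-v)<R and max(p,q)/min(p,q)<1.5: out.append((x,y,p,q))
    return out
def edges(c,pose,z=.05):
    """refine: block pose from saturation/brightness steps across predicted top edges (1-D edge scans)"""
    pass
E
python3 - <<'E'
from h2 import *
c=cam('top'); s=cam('scene')
k,e=rail(c); print('rail x=%.4f*y+%.4f'%tuple(k),e)
for cc in(c,s):
    for h in holes(cc,(.52,.05)): print(np.round(h,1),ray(cc,h[0],h[1],.05),ray(cc,h[0],h[1],.038))
# block outline in top: brightness-background
im=cv2.GaussianBlur(c['pixels'],(0,0),1.0); sat=(im.max(2).astype(int)-im.min(2))
G=im[...,0].astype(int)
print(G[222:223,270:375:3],sat[222:223,270:375:3])
m=((im[...,0].astype(int)>116)&(sat<11)).astype(np.uint8)
m[:175]=0
cs,_=cv2.findContours(cv2.morphologyEx(m,cv2.MORPH_OPEN,np.ones((3,3),np.uint8)),cv2.RETR_EXTERNAL,cv2.CHAIN_APPROX_NONE)
for q in cs:
    if cv2.contourArea(q)>1500:
        b=cv2.minAreaRect(q); P=cv2.boxPoints(b); W=np.array([ray(c,*p,.05)[:2] for p in P])
        print(b,'\n',W.round(4),W.mean(0),np.linalg.norm(W[1]-W[0]),np.linalg.norm(W[2]-W[1]),np.degrees(np.arctan2(*(W[1]-W[0])[::-1])),np.degrees(np.arctan2(*(W[2]-W[1])[::-1])))
# bystanders
for n,(u,v) in dict(jar=(193,232),pusher=(418,180)).items(): print(n,ray(c,u,v,.0))
# rail ends
g=cv2.cvtColor(c['pixels'],cv2.COLOR_RGB2GRAY)
print('railends',g[162,250:268],g[159,344:362])
E
```

```text
rail x=-0.0705*y+0.6656 0.000228834166562606
[386.3 272.8  18.4  18.6] [ 0.41465523 -0.10878325  0.05      ] [ 0.41439469 -0.11053987  0.038     ]
[309.6 234.5  23.7  23.9] [0.49443154 0.05760161 0.05      ] [0.49517202 0.05793277 0.038     ]
[328.  209.5  23.7  23.7] [0.54966221 0.01839019 0.05      ] [0.55109571 0.01822933 0.038     ]
[341.4 187.8  16.7  21.6] [0.55171055 0.01970483 0.05      ] [0.54587161 0.01289387 0.038     ]
[369.3 186.3  16.6  21.3] [0.49625653 0.05868117 0.05      ] [0.48967674 0.05239092 0.038     ]
[[109 109 109 109 108 108 107 109 118 122 121 108  89  76  84 101 118 114
   93  80  82  99 118 124 123 110 107 107 107 107 107 106 107 107 108]] [[10 10  9  9  9 10 10 10  8  8  8  7  6  5  5  6  7  7  6  5  5  6  7  9
   8  8  9 10  9  9  9  9  9  9  9]]
jar [0.49919383 0.32478499 0.        ]
pusher [ 0.62829814 -0.191537    0.        ]
railends [113 114 114 111 109  97  72  52  42  35  32  33  31  31  31  32  32  31] [ 24  19  22  20  18  21  17  21  46  77 102 109 113 111 114 112 112 111]
```

>>> {"method": "apply_moves", "body": {
  "rows": [0,0,0,-0.0238,-0.0315,0,1,0,0,0,-0.0238,-0.0315,0,1,0,0,0,-0.0238,-0.0315,0,1,0,0,0,-0.0238,-0.0315,0,1,0,0,0,-0.0238,-0.0315,0,1,0,0,0,-0.0238,-0.0315,0,1,0,0,0,-0.0238,-0.0315,0,1,0,0,0,-0.0238,-0.0315,0,1],
  "force": 40
}}

```text
time: 0.97
eef_pos: [0.3085, 0.3448, 0.2564]
tcp_rot: [0.0, 0.151, 0.989, 0.0]
ft_force: [0.9, -0.4, 0.3]
grip_width: 0.001
grasp_force: 0.0
```

>>> {"method": "apply_moves", "body": {
  "rows": [0,0,0,-0.0238,-0.0315,0,1,0,0,0,-0.0238,-0.0315,0,1,0,0,0,-0.0238,-0.0315,0,1,0,0,0,-0.0238,-0.0315,0,1,0,0,0,-0.0238,-0.0315,0,1,0,0,0,-0.0238,-0.0315,0,1,0,0,0,-0.0238,-0.0315,0,1,0,0,0,-0.0238,-0.0315,0,1]
}}

```text
time: 1.63
eef_pos: [0.4147, 0.0474, 0.2567]
tcp_rot: [0.0, 0.151, 0.988, 0.001]
ft_force: [0.6, 0.4, -0.6]
grip_width: -0.002
grasp_force: 0.0
```

>>> {"method": "apply_moves", "body": {
  "rows": [0,0,-7,0,0,0.02,1,0,0,-7,0,0,0.02,1,0,0,-7,0,0,0.02,1,0,0,0,0,0,0.02,1,0,0,0,0,0,0,1,0,0,0,0,0,0,1,0,0,0,0,0,0,1,0,0,0,0,0,0,1]
}}

```text
time: 2.3
eef_pos: [0.4154, 0.0495, 0.1775]
tcp_rot: [0.001, -0.031, 1.0, 0.0]
ft_force: [0.2, 0.3, -0.0]
grip_width: -0.001
grasp_force: 0.0
```

```bash
cat >> h2.py <<'E'
from scipy.spatial.transform import Rotation as Ro
RO=np.array([.6605,.0727]); RX=np.array([.9975,.0703]); RY=np.array([-.0703,.9975])
def tool():
    s=r.get_state(); q=s['tcp_rot']; R=Ro.from_quat([*q[1:],q[0]]).as_matrix()
    print('t %.2f'%s['time'],'tcp',np.round(s['eef_pos'],4),'ty ang %.2f'%np.degrees(np.arctan2(R[1,1],R[0,1])),'tilt',R[:2,2].round(3),'F',np.round(s['ft_force'],1),'grip',round(float(s['grip_width']),2))
    return np.array(s['eef_pos']),R
def delta(target):
    p,R=tool(); print('tool delta',(R.T@(np.array(target)-p)).round(4))
def blk(near,n='top'):
    c=cam(n); H=[ray(c,h[0],h[1],.05)[:2] for h in holes(c,near,R=45)]
    if len(H)!=2: print('holes',len(H),H); return
    m=(H[0]+H[1])/2; d=H[1]-H[0]; d=d if d[0]*RY[0]+d[1]*RY[1]<0 else -d
    a=np.degrees(np.arctan2(d[1],d[0])); rel=m-RO
    print('block',m.round(4),'ang %.1f (target -85.97) base %.4f railframe x %.4f y %.4f'%(a,np.linalg.norm(d),rel@RX,rel@RY))
    return m,a
E
python3 - <<'E'
from h2 import *
delta([.433,.006,.10])
p=np.array([.523,.0385]);th=-35.3
th=np.radians(th);ds=.006
for i in range(17):
    u=np.array([np.cos(th),np.sin(th)]);v=np.array([-u[1],u[0]])
    if i%2==0: print(i,(p-.055*u-.059*v).round(4),round(np.degrees(th),1))
    p=p+.45*ds*v; th-=ds/.1
print(p)
E
```

```text
t 2.30 tcp [0.4154 0.0495 0.1775] ty ang 93.59 tilt [0.003 0.001] F [ 0.2  0.3 -0. ] grip -0.0
tool delta [-0.0146 -0.0446  0.0775]
0 [0.444  0.0221] -35.3
2 [0.4459 0.036 ] -42.2
4 [0.4494 0.0496] -49.1
6 [0.4545 0.0626] -55.9
8 [0.4611 0.075 ] -62.8
10 [0.4692 0.0864] -69.7
12 [0.4785 0.0968] -76.6
14 [0.4891 0.106 ] -83.4
16 [0.5007 0.1139] -90.3
[0.56208391 0.0585847 ]
```

>>> {"method": "apply_moves", "body": {
  "rows": [0,0,0,-0.0037,-0.0112,0.02,1,0,0,0,-0.0037,-0.0112,0.02,1,0,0,0,-0.0037,-0.0112,0.02,1,0,0,0,-0.0037,-0.0112,0.02,1,0,0,0,0,0,0.02,1,0,0,0,0,0,0.02,1,0,0,0,0,0,0.016,1,0,0,0,0,0,0,1]
}}

```text
time: 2.97
eef_pos: [0.4314, 0.0056, 0.039]
tcp_rot: [-0.002, -0.031, 1.0, -0.0]
ft_force: [-0.2, -0.3, 0.0]
grip_width: -0.005
grasp_force: 0.0
```

```bash
python3 - <<'E'
from h2 import *
delta([.444,.0221,.04])
p,R=tool()
W=[[.4459,.036],[.4494,.0496],[.4545,.0626],[.4611,.075],[.4692,.0864],[.4785,.0968],[.4891,.106],[.5007,.1139]]
q=np.array([.444,.0221])
for w in W: print((R.T@np.array([*(np.array(w)-q),0])/2).round(4)); q=np.array(w)
E
```

```text
t 2.97 tcp [0.4314 0.0056 0.039 ] ty ang 93.60 tilt [-0.003 -0.   ] F [-0.2 -0.3  0. ] grip -0.0
tool delta [-0.0136  0.0156 -0.0011]
t 2.97 tcp [0.4314 0.0056 0.039 ] ty ang 93.60 tilt [-0.003 -0.   ] F [-0.2 -0.3  0. ] grip -0.0
[-0.0014  0.0069 -0.    ]
[-0.0022  0.0067 -0.    ]
[-0.003   0.0063 -0.    ]
[-0.0037  0.006  -0.    ]
[-0.0044  0.0054 -0.    ]
[-0.005   0.0049 -0.    ]
[-0.0056  0.0043 -0.    ]
[-0.006   0.0036 -0.    ]
```

>>> {"method": "apply_moves", "body": {
  "rows": [0,0,0,-0.0045,0.0052,0,1,0,0,0,-0.0045,0.0052,0,1,0,0,0,-0.0045,0.0052,0,1,0,0,0,-0.0014,0.0069,0,1,0,0,0,-0.0014,0.0069,0,1,0,0,0,-0.0022,0.0067,0,1,0,0,0,-0.0022,0.0067,0,1,0,0,0,0,0,0,1]
}}

```text
time: 3.63
eef_pos: [0.4504, 0.05, 0.0413]
tcp_rot: [0.0, -0.032, 0.999, -0.0]
ft_force: [-1.8, -2.5, 1.9]
grip_width: 0.002
grasp_force: 1.5
```

```bash
python3 - <<'E'
from h2 import *
tool(); blk((.53,.045)); blk((.53,.045),'scene'); 
E
```

```text
t 3.63 tcp [0.4504 0.05   0.0413] ty ang 93.66 tilt [ 0.001 -0.   ] F [-1.8 -2.5  1.9] grip 0.0
holes 1 [array([0.54761005, 0.0209593 ])]
block [0.5292 0.0486] ang -51.5 (target -85.97) base 0.0681 railframe x -0.1326 y -0.0148
```

>>> {"method": "apply_moves", "body": {
  "rows": [0,0,0,-0.003,0.0063,0,1,0,0,0,-0.003,0.0063,0,1,0,0,0,-0.0037,0.006,0,1,0,0,0,-0.0037,0.006,0,1,0,0,0,-0.0044,0.0054,0,1,0,0,0,-0.0044,0.0054,0,1,0,0,0,-0.005,0.0049,0,1,0,0,0,0,0,0,1]
}}

```text
time: 4.4
eef_pos: [0.4736, 0.092, 0.0401]
tcp_rot: [-0.001, -0.032, 0.999, 0.0]
ft_force: [-4.2, -1.2, 1.0]
grip_width: -0.001
grasp_force: 1.9
```

```bash
python3 - <<'E'
from h2 import *
tool(); blk((.555,.055)); blk((.555,.055),'scene'); 
E
```

```text
t 4.40 tcp [0.4736 0.092  0.0401] ty ang 93.64 tilt [-0.003  0.   ] F [-4.2 -1.2  1. ] grip -0.0
holes 1 [array([0.54532684, 0.02740027])]
block [0.5407 0.0613] ang -77.3 (target -85.97) base 0.0679 railframe x -0.1203 y -0.0029
```

>>> {"method": "apply_moves", "body": {
  "rows": [0,0,0,-0.005,0.0035,0,1,0,0,0,-0.005,0.003,0,1,0,0,0,-0.0045,0.001,0,1,0,0,0,0,0,0,1,0,0,0,0.01,0,0,1,0,0,0,0.02,0,0,1,0,0,0,0,0,-0.03,1,0,0,0,0,0,-0.03,1]
}}

```text
time: 5.17
eef_pos: [0.4573, 0.0978, 0.1001]
tcp_rot: [-0.001, -0.031, 1.0, -0.0]
ft_force: [0.3, 0.7, 0.2]
grip_width: -0.005
grasp_force: 0.0
```

```bash
python3 - <<'E'
from h2 import *
tool(); blk((.555,.055)); blk((.55,.06),'scene'); cam('top','top1.png')
E
```

```text
t 5.17 tcp [0.4573 0.0978 0.1001] ty ang 93.59 tilt [-0.002 -0.001] F [0.3 0.7 0.2] grip -0.0
holes 1 [array([0.547355  , 0.02809706])]
block [0.548 0.063] ang -85.2 (target -85.97) base 0.0676 railframe x -0.1129 y -0.0018
```

View pics/top1.png

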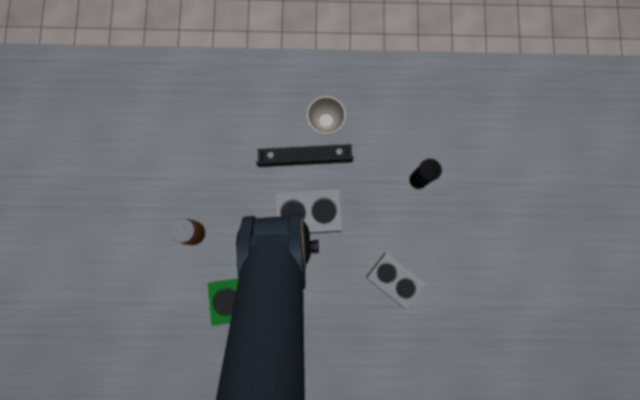

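The block's long side now faces the rail, off by under 1°, with about 68 mm of clearance (block at (308,212), rail line near row 160). Next I open the hand and bring both fingers squarely behind it.

>>> {"method": "apply_moves", "body": {
  "rows": [0,0,-0.4,-0.0025,-0.0103,0,0,0,0,0,-0.0025,-0.0103,0,0,0,0,0,-0.0025,-0.0103,0,0,0,0,0,-0.0025,-0.0103,0,0,0,0,0,0,0,0.02,0,0,0,0,0,0,0.025,0,0,0,0,0,0,0.02,0,0,0,0,0,0,0,0]
}}

```text
time: 5.98
eef_pos: [0.4692, 0.0562, 0.0321]
tcp_rot: [-0.003, -0.034, 0.999, -0.001]
ft_force: [-1.0, -0.2, -0.8]
grip_width: 1.004
grasp_force: 0.0
```

```bash
python3 - <<'E'
from h2 import *
p,R=tool(); print('rail',(p[:2]-RO)@RX,(p[:2]-RO)@RY); c=cam('top'); s=cam('scene','scene1.png'); blk((.55,.06),'scene'); print(rail(c))
E
```

```text
t 5.98 tcp [0.4692 0.0562 0.0321] ty ang 93.92 tilt [-0.007 -0.002] F [-1.  -0.2 -0.8] grip 1.0
rail -0.19193337762963572 -0.003014054845012529
block [0.5478 0.063 ] ang -85.3 (target -85.97) base 0.0677 railframe x -0.1131 y -0.0018
(array([-0.06995958,  0.66592056]), np.float64(0.00021190448483060674))
```

View pics/scene1.png

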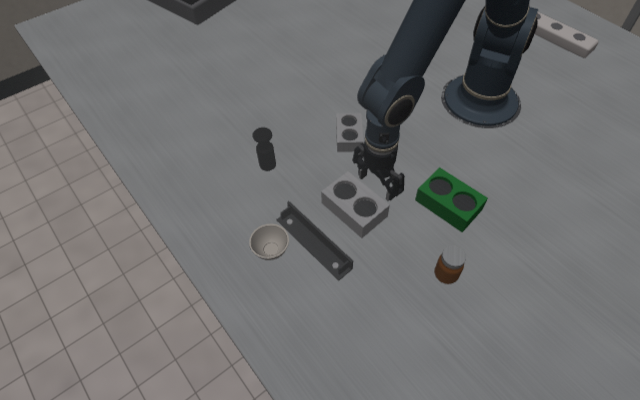

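The open hand stands behind the block (about (382,175)), and the block (355,203) is parallel to the rail with a clear gap. Now a first, partial push.

>>> {"method": "apply_moves", "body": {
  "rows": [0,0,0,-0.008,0,0,0,0,0,0,-0.008,0,0,0,0,0,0,-0.006,0,0,0,0,0,0,-0.006,0,0,0,0,0,0,-0.006,0,0,0,0,0,0,-0.006,0,0,0,0,0,0,-0.006,0,0,0,0,0,0,0,0,0,0]
}}

```text
time: 6.8
eef_pos: [0.514, 0.0606, 0.0348]
tcp_rot: [-0.004, -0.035, 0.999, 0.0]
ft_force: [-5.9, 0.0, -2.8]
grip_width: 1.001
grasp_force: 3.3
```

```bash
python3 - <<'E'
from h2 import *
p,R=tool(); print('rail',(p[:2]-RO)@RX,(p[:2]-RO)@RY); blk((.575,.065),'scene'); blk((.575,.065))
E
```

```text
t 6.80 tcp [0.514  0.0606 0.0348] ty ang 94.01 tilt [-0.009 -0.   ] F [-5.9  0.  -2.8] grip 1.0
rail -0.14697152764924568 -0.0017855585349750205
block [0.5725 0.0647] ang -86.3 (target -85.97) base 0.0674 railframe x -0.0883 y -0.0018
holes 0 []
```

>>> {"method": "apply_moves", "body": {
  "rows": [0,0,0,-0.006,0,0,0,0,0,0,-0.006,0,0,0,0,0,0,-0.006,0,0,0,0,0,0,-0.006,0,0,0,0,0,0,-0.006,0,0,0,0,0,0,-0.004,0,0,0,0,0,0,0,0,0,0,0,0,0,0,0,0,0]
}}

```text
time: 7.57
eef_pos: [0.5484, 0.0631, 0.0346]
tcp_rot: [-0.004, -0.035, 0.999, 0.0]
ft_force: [-7.0, -0.4, -2.9]
grip_width: 0.998
grasp_force: 3.0
```

```bash
python3 - <<'E'
from h2 import *
p,R=tool(); print('rail',(p[:2]-RO)@RX,(p[:2]-RO)@RY); blk((.607,.067),'scene'); blk((.607,.067))
E
```

```text
t 7.57 tcp [0.5484 0.0631 0.0346] ty ang 94.03 tilt [-0.007 -0.   ] F [-7.  -0.4 -2.9] grip 1.0
rail -0.11244770138946317 -0.001673502725409155
block [0.6067 0.0672] ang -85.9 (target -85.97) base 0.0679 railframe x -0.0541 y -0.0017
holes 0 []
```

Now about 9–10 mm from the rail, and square. I'll creep in and watch the force.

>>> {"method": "apply_moves", "body": {
  "rows": [0,0,0,-0.002,0,0,0,0,0,0,-0.002,0,0,0,0,0,0,-0.002,0,0,0,0,0,0,-0.001,0,0,0,0,0,0,-0.001,0,0,0,0,0,0,-0.001,0,0,0,0,0,0,0,0,0,0,0,0,0,0,0,0,0]
}}

```text
time: 8.33
eef_pos: [0.5551, 0.0636, 0.0346]
tcp_rot: [-0.006, -0.035, 0.999, 0.0]
ft_force: [-11.6, -0.7, 3.2]
grip_width: 0.999
grasp_force: 5.8
```

>>> {"method": "apply_moves", "body": {
  "rows": [0,0,0,-0.0005,0,0,0,0,0,0,0,0,0,0,0,0,0,0,0,0,0,0,0,0,0,0,0,0,0,0,0,0,0,0,0,0,0,0,0,0,0,0,0,0,0,0,0,0,0,0,0,0,0,0,0,0]
}}

```text
time: 9.0
eef_pos: [0.5551, 0.0636, 0.0345]
tcp_rot: [-0.007, -0.035, 0.999, 0.0]
ft_force: [-12.3, -1.4, 4.7]
grip_width: 1.001
grasp_force: 6.4
```

```bash
python3 - <<'E'
from h2 import *
p,R=tool(); print('rail',(p[:2]-RO)@RX,(p[:2]-RO)@RY); blk((.614,.067),'scene')
E
```

```text
t 9.00 tcp [0.5551 0.0636 0.0345] ty ang 94.02 tilt [-0.013  0.   ] F [-12.3  -1.4   4.7] grip 1.0
rail -0.10579745032960308 -0.0017127110027114808
block [0.6132 0.0683] ang -85.4 (target -85.97) base 0.0683 railframe x -0.0475 y -0.0010
```

>>> {"method": "apply_moves", "body": {
  "rows": [0,0,0,-0.001,0,0,0,0,0,0,-0.001,0,0,0,0,0,0,-0.001,0,0,0,0,0,0,0,0,0,0,0,0,0,0,0,0,0,0,0,0,0,0,0,0,0,0,0,0,0,0,0,0,0,0,0,0,0,0]
}}

```text
time: 9.72
eef_pos: [0.5588, 0.0638, 0.0346]
tcp_rot: [-0.006, -0.035, 0.999, 0.0]
ft_force: [-11.0, -0.8, 3.3]
grip_width: 0.999
grasp_force: 5.5
```

>>> {"method": "apply_moves", "body": {
  "rows": [0,0,0,-0.001,0,0,0,0,0,0,-0.001,0,0,0,0,0,0,-0.001,0,0,0,0,0,0,0,0,0,0,0,0,0,0,0,0,0,0,0,0,0,0,0,0,0,0,0,0,0,0,0,0,0,0,0,0,0,0]
}}

```text
time: 10.38
eef_pos: [0.5595, 0.0639, 0.0346]
tcp_rot: [-0.008, -0.035, 0.999, 0.0]
ft_force: [-17.2, -0.2, 8.9]
grip_width: 1.002
grasp_force: 8.3
```

```bash
python3 - <<'E'
from h2 import *
p,R=tool(); print(r.get_state()['wrist_torque']); print('rail',(p[:2]-RO)@RX,(p[:2]-RO)@RY); blk((.614,.067),'scene'); blk((.614,.067),'scene')
c=cam('scene'); a=c['pixels'][170:290,250:410]; cv2.imwrite('pics/s2.png',cv2.resize(a,(800,600),interpolation=cv2.INTER_CUBIC)[:,:,::-1])
E
```

```text
t 10.38 tcp [0.5595 0.0639 0.0346] ty ang 94.00 tilt [-0.017  0.   ] F [-17.2  -0.2   8.9] grip 1.0
[-0.24159707  3.02430179 -0.05983211]
rail -0.10132997432281644 -0.0017089957154570769
block [0.618  0.0681] ang -85.7 (target -85.97) base 0.0674 railframe x -0.0427 y -0.0016
block [0.6181 0.0681] ang -85.6 (target -85.97) base 0.0673 railframe x -0.0427 y -0.0016
```

View pics/s2.png

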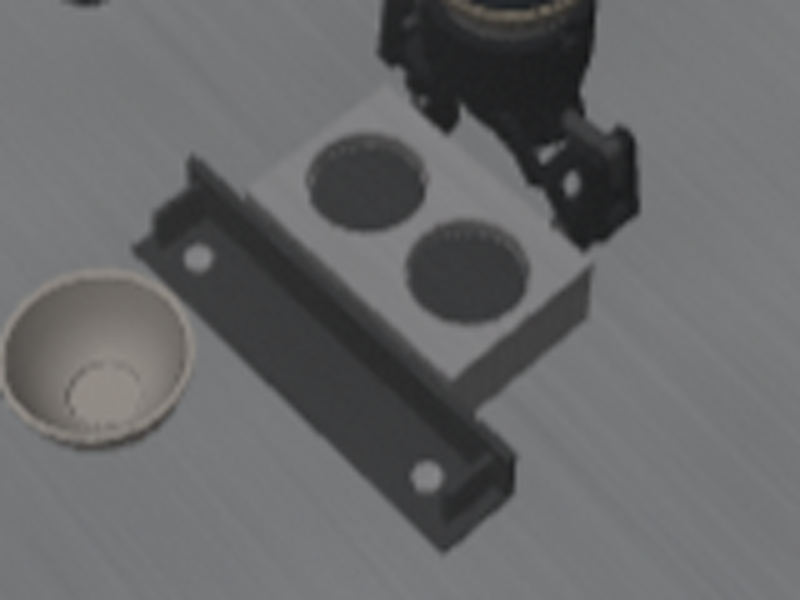

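The block looks flush along the rail, with the rail extending past both of its ends. One more small press will confirm firm contact.

>>> {"method": "apply_moves", "body": {
  "rows": [0,0,0,-0.001,0,0,0,0,0,0,-0.001,0,0,0,0,0,0,0,0,0,0,0,0,0,0,0,0,0,0,0,0,0,0,0,0,0,0,0,0,0,0,0,0,0,0,0,0,0,0,0,0,0,0,0,0,0]
}}

```text
time: 11.2
eef_pos: [0.5595, 0.0639, 0.0346]
tcp_rot: [-0.011, -0.035, 0.999, 0.001]
ft_force: [-21.9, -1.3, 14.6]
grip_width: 0.998
grasp_force: 10.8
```

```bash
python3 - <<'E'
from h2 import *
p,R=tool(); print(r.get_state()['wrist_torque']); blk((.618,.067),'scene'); blk((.618,.067),'scene')
E
```

```text
t 11.20 tcp [0.5595 0.0639 0.0346] ty ang 94.01 tilt [-0.021  0.   ] F [-21.9  -1.3  14.6] grip 1.0
[-0.27611534  3.95491534 -0.0699534 ]
block [0.618  0.0681] ang -85.7 (target -85.97) base 0.0674 railframe x -0.0427 y -0.0016
block [0.618 0.068] ang -85.7 (target -85.97) base 0.0674 railframe x -0.0427 y -0.0017
```

No movement as the force rises, so it is seated. I back off and lift.

>>> {"method": "apply_moves", "body": {
  "rows": [0,0,0,0.004,0,0,0,0,0,0,0.006,0,0,0,0,0,0,0.015,0,0,0,0,0,0,0.02,0,0,0,0,0,0,0.02,0,0,0,0,0,0,0.02,0,-0.02,0,0,0,0,0.01,0,-0.03,0,0,0,0,0,0,-0.03,0]
}}

```text
time: 11.97
eef_pos: [0.4719, 0.0574, 0.116]
tcp_rot: [-0.001, -0.035, 0.999, -0.0]
ft_force: [1.2, -0.1, 0.8]
grip_width: 0.999
grasp_force: 0.0
```

>>> {"method": "apply_moves", "body": {
  "rows": [0,0,0,0,-0.02,-0.03,0,0,0,0,0,-0.03,-0.03,0,0,0,0,0,-0.03,-0.02,0,0,0,0,0,-0.04,0,0,0,0,0,0,-0.04,0,0,0,0,0,0,-0.03,0,0,0,0,0,0,-0.02,0,0,0,0,0,0,0,0,0]
}}

```text
time: 12.63
eef_pos: [0.4896, -0.1571, 0.1965]
tcp_rot: [0.002, -0.031, 1.0, -0.002]
ft_force: [0.7, -0.5, 0.3]
grip_width: 1.002
grasp_force: 0.0
```

```bash
python3 - <<'E'
from h2 import *
tool(); blk((.618,.067),'scene'); blk((.618,.067))
c=cam('top'); print(rail.__name__); a=c['pixels'][90:250,170:450]; cv2.imwrite('pics/t3.png',cv2.resize(a,(800,457),interpolation=cv2.INTER_CUBIC)[:,:,::-1])
E
```

```text
t 12.63 tcp [ 0.4896 -0.1571  0.1965] ty ang 93.54 tilt [ 0.005 -0.004] F [ 0.7 -0.5  0.3] grip 1.0
block [0.6176 0.0682] ang -85.8 (target -85.97) base 0.0679 railframe x -0.0431 y -0.0015
block [0.6151 0.0667] ang -86.1 (target -85.97) base 0.0681 railframe x -0.0457 y -0.0028
rail
```

View pics/t3.png

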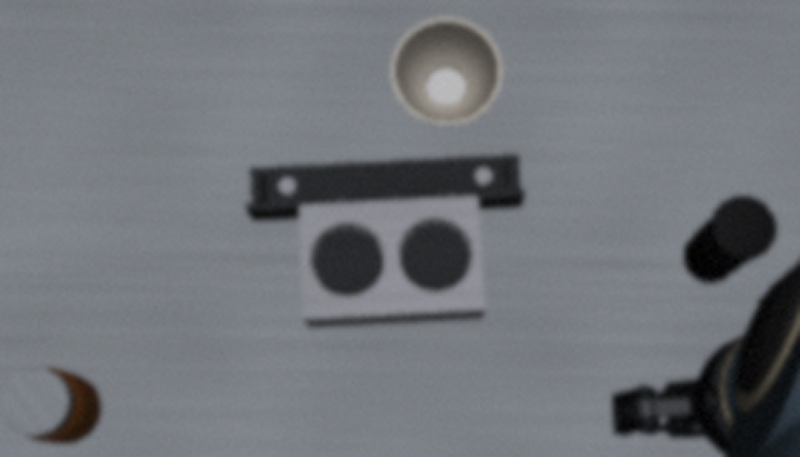

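The crop shows the block (392,258) flush against the rail and well within its ends (rail 250–522, block 300–484). The jar, pusher and bowl haven't moved.

```bash
python3 -c "
from workcell import r
print(r.finish_job())"
```

```text
the job is handed in; nothing more can be done
None
```

The block's long side is flush against the rail (within about 0.2° of parallel by camera), with the rail running past both ends; the jar, black pusher and bowl were not touched, and the job was handed in at about 13 s.

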